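Put the ring clamp away with its mate

TASK

The wooden ring clamp leaning on the sloping rest has to be put away: lay it flat, without dropping it, on the floor of whichever open drawer already holds the other ring clamp, then push that drawer fully home without slamming it. Leave the drawer with the pliers open as it is, and do not shift the steel bench block or the white pot that stand on either side.

Things in the scene. Friction and masses are not known exactly. Their poses are not given: they have to be found in the camera images.
- clamp: Wooden ring clamp, steel band round its middle, black jaws at both ends: a bar 120 mm long (x), 34 mm wide (y; 30 near the ends), 32 mm high (z), 120 g. Origin: centre of its underside. The one to put away: it leans on the sloping rest, its x axis rising at 35 degrees, lower end against a lip; the rail under it is 20 mm wide, so its sides are free.
- clamp_mid (a point): The middle of the leaning ring clamp (16 mm above its underside), axes as the clamp.
- mate: Wooden ring clamp, steel band round its middle, black jaws at both ends: a bar 120 mm long (x), 34 mm wide (y; 30 near the ends), 32 mm high (z), 120 g. Origin: centre of its underside. This second, identical clamp lies flat in one of the two drawers, lengthwise, near the drawer's left (+y) wall.
- pliers: Flat-nose pliers, steel with black grips, 134 mm long (x, jaws to +x), 45 mm wide, 14 mm high, lying in the other drawer near its left (+y) wall. Origin: centre of the underside.
- rest: Fixed sloping tool rest: wooden foot 160 x 80 x 8 mm with a dark steel rail that rises at 35 degrees towards its +x (roughly towards the robot). Origin: centre of the underside of the foot; the rail's surface under the clamp's middle is 55 mm above it. It stands to the left or to the right of the chest.
- punches: Fixed punch stand, wooden block 90 x 90 x 45 mm with upright steel punches, 105 mm high in all; stands on the other side of the chest. Origin: centre of the underside.
- chest_front (a point): Middle of the lower front edge of the fixed, low, dark-wood tool chest, on the bench; its x points into the chest, y to its left. The chest reaches 245 mm back from it and 210 mm to either side, 92 mm high, two drawers side by side in its front, facing the robot. Its top covers all of a drawer behind this edge; a tin and a cone, up to 110 mm high, are stuck down on its rear half.
- block: Steel bench block 80 x 80 x 25 mm on the bench. Origin: centre of its underside.
- pot: White ceramic pot, 70 mm wide, 70 mm high, on the bench. Origin: centre of its underside.
- drawer_l (a joint): How far the left (+y) drawer stands open, m: 0 fully home, 0.2 fully out (towards the chest's -x). Slides stiffly (about 2 N) and stays where it is left.
- drawer_l_floor (a point): Middle of the front edge of the inner floor of the left (+y) drawer, moving with it; axes as the chest (x to the back, y left, z up). Inside: 215 mm long (x, 0 to 215), 174 mm wide (y, +-87), walls 6 mm thick and 44 mm high above the floor, which is 20 mm above the bench; the 15 mm front panel outside the front wall rises 70 mm above the floor.
- drawer_l_handle (a point): Middle of the brass bar handle of the left (+y) drawer: a level bar about 8 mm thick and 90 mm long across the front (y), 35 mm in front of the front panel, 52 mm above the bench.
- drawer_r (a joint): How far the right (-y) drawer stands open, m: 0 fully home, 0.2 fully out (towards the chest's -x). Slides stiffly (about 2 N) and stays where it is left.
- drawer_r_floor (a point): Middle of the front edge of the inner floor of the right (-y) drawer, moving with it; axes as the chest (x to the back, y left, z up). Inside: 215 mm long (x, 0 to 215), 174 mm wide (y, +-87), walls 6 mm thick and 44 mm high above the floor, which is 20 mm above the bench; the 15 mm front panel outside the front wall rises 70 mm above the floor.
- drawer_r_handle (a point): Middle of the brass bar handle of the right (-y) drawer: a level bar about 8 mm thick and 90 mm long across the front (y), 35 mm in front of the front panel, 52 mm above the bench.

How it is judged (in metres and radians):
On the way, in this order (a step that is already met when the one before it is completed fails the run):
1. the clamp lies flat on the floor of the drawer that holds the other clamp, and that drawer is still open (((x of clamp_mid in the frame of drawer_l_floor between 0.0225 and 0.1925 m and y of clamp_mid in the frame of drawer_l_floor between -0.085 and 0.085 m and z of clamp_mid in the frame of drawer_l_floor between -0.01 and 0.03 m and angle between clamp's own x axis and vertical between 1.4 and 1.74 rad and x of mate in the frame of drawer_l_floor between 0.0075 and 0.2075 m and y of mate in the frame of drawer_l_floor between -0.09 and 0.09 m and z of mate in the frame of drawer_l_floor between -0.01 and 0.045 m and value of joint drawer_l above 0.05 m) or (x of clamp_mid in the frame of drawer_r_floor between 0.0225 and 0.1925 m and y of clamp_mid in the frame of drawer_r_floor between -0.085 and 0.085 m and z of clamp_mid in the frame of drawer_r_floor between -0.01 and 0.03 m and angle between clamp's own x axis and vertical between 1.4 and 1.74 rad and x of mate in the frame of drawer_r_floor between 0.0075 and 0.2075 m and y of mate in the frame of drawer_r_floor between -0.09 and 0.09 m and z of mate in the frame of drawer_r_floor between -0.01 and 0.045 m and value of joint drawer_r above 0.05 m))), for 0.2 s.
2. the drawer with both clamps is fully home (((x of clamp_mid in the frame of drawer_l_floor between 0.0225 and 0.1925 m and y of clamp_mid in the frame of drawer_l_floor between -0.085 and 0.085 m and z of clamp_mid in the frame of drawer_l_floor between -0.01 and 0.03 m and angle between clamp's own x axis and vertical between 1.4 and 1.74 rad and x of mate in the frame of drawer_l_floor between 0.0075 and 0.2075 m and y of mate in the frame of drawer_l_floor between -0.09 and 0.09 m and z of mate in the frame of drawer_l_floor between -0.01 and 0.045 m and value of joint drawer_l below 0.004 m) or (x of clamp_mid in the frame of drawer_r_floor between 0.0225 and 0.1925 m and y of clamp_mid in the frame of drawer_r_floor between -0.085 and 0.085 m and z of clamp_mid in the frame of drawer_r_floor between -0.01 and 0.03 m and angle between clamp's own x axis and vertical between 1.4 and 1.74 rad and x of mate in the frame of drawer_r_floor between 0.0075 and 0.2075 m and y of mate in the frame of drawer_r_floor between -0.09 and 0.09 m and z of mate in the frame of drawer_r_floor between -0.01 and 0.045 m and value of joint drawer_r below 0.004 m))), for 0.2 s.
At the end, for the whole second after the job is handed in: Both ring clamps lie in the same drawer, the put-away one level within about 10 degrees, on the drawer's floor (its middle less than 30 mm above it), at rest, and that drawer is closed to within 4 mm; the other drawer has moved less than 20 mm and still holds the pliers (((x of clamp_mid in the frame of drawer_l_floor between 0.0225 and 0.1925 m and y of clamp_mid in the frame of drawer_l_floor between -0.085 and 0.085 m and z of clamp_mid in the frame of drawer_l_floor between -0.01 and 0.03 m and angle between clamp's own x axis and vertical between 1.4 and 1.74 rad and x of mate in the frame of drawer_l_floor between 0.0075 and 0.2075 m and y of mate in the frame of drawer_l_floor between -0.09 and 0.09 m and z of mate in the frame of drawer_l_floor between -0.01 and 0.045 m and value of joint drawer_l below 0.004 m and distance of drawer_r_floor from where it was at the start of the episode below 0.02 m and x of pliers in the frame of drawer_r_floor between 0.0075 and 0.2075 m and y of pliers in the frame of drawer_r_floor between -0.09 and 0.09 m and z of pliers in the frame of drawer_r_floor between -0.01 and 0.03 m) or (x of clamp_mid in the frame of drawer_r_floor between 0.0225 and 0.1925 m and y of clamp_mid in the frame of drawer_r_floor between -0.085 and 0.085 m and z of clamp_mid in the frame of drawer_r_floor between -0.01 and 0.03 m and angle between clamp's own x axis and vertical between 1.4 and 1.74 rad and x of mate in the frame of drawer_r_floor between 0.0075 and 0.2075 m and y of mate in the frame of drawer_r_floor between -0.09 and 0.09 m and z of mate in the frame of drawer_r_floor between -0.01 and 0.045 m and value of joint drawer_r below 0.004 m and distance of drawer_l_floor from where it was at the start of the episode below 0.02 m and x of pliers in the frame of drawer_l_floor between 0.0075 and 0.2075 m and y of pliers in the frame of drawer_l_floor between -0.09 and 0.09 m and z of pliers in the frame of drawer_l_floor between -0.01 and 0.03 m)) and linear speed of clamp below 0.02 m/s); the robot touches nothing.
It fails at once if the clamp is dropped: it moves faster than 0.7 m/s (a fall of some 25 mm) out of the gripper's fingers (linear speed of clamp above 0.7 m/s and contact force between clamp and the fingers below 0.1 N).
It fails at once if a drawer is slammed: it moves faster than 0.5 m/s ((velocity of joint drawer_l below -0.5 m/s or velocity of joint drawer_l above 0.5 m/s) or (velocity of joint drawer_r below -0.5 m/s or velocity of joint drawer_r above 0.5 m/s)).
It fails at once if the bench block or the pot is moved by more than 40 mm (distance of any of block, pot from where it was at the start of the episode above 0.04 m).
It also fails if it takes over 61 s, if anything falls off the work surface, if the arm or the gripper's body presses on something with over 40 N, if the wrist force passes 120 N, or if a joint passes its speed limit or range.

ROBOT

A 6-joint arm with a two-finger parallel gripper is mounted at the origin on the work surface. World frame = base frame: x ahead of the robot, y to its left, z up, the work surface at z = 0. Lengths are in m, angles in degrees, forces in N, time in s.
With the tool pointing down it reaches from about 0.25 to 0.725 m from the base axis. Payload 9.7 kg.
Tool frame: the origin (TCP) lies at the very end of the fingers, on their centre line; the grasp point (between the pads) lies 19 mm behind it; z points along the fingers, y is the line along which they close (so a half turn about z gives the same grasp; the last joint's range is limited). The gripper opens to 85 mm and grips with 20 to 120 N. Pads are 22 mm wide; open, the fingers measure 114 mm over their backs; the gripper's body (76 mm by 85 mm) begins 54 mm behind the grasp point. The pads swing forward as they close: fully open they stand 13 mm farther back than shut.
Start: joints at [70.875, 4.979, 10.078, 95.1, 0, 90], TCP at [0.18, 0.52, 0.231] pointing down, gripper open.
Joint ranges: [-179.16, 179.16], [-48.56, 103.87], [-65.8, 70.77], [-126.05, 130.52], [-82.76, 87.17], [-180, 180]. Speed limits (degrees/s): [127.2, 127.2, 147.25, 180, 180, 180].

INTERFACE

Orientations are given as [roll, pitch, yaw] about the fixed x, y, z axes, in that order (R = Rz(yaw) Ry(pitch) Rx(roll)).
In Python, from workcell import bot, viewer, finder gives the robot as it stands. The module is installed in compiled form; this text tells all that it offers.
- The arm moves only by the shell command python3 -m inch 'ROWS' [FORCE]. ROWS is JSON, a list that holds one entry, the list of rows, each a list of 7 numbers: the opening in per cent of the stroke, from 0 (shut) to 100 (fully open), then the shift along the tool's x, y, z in mm, then the turn, a rotation vector about the tool's x, y, z in degrees. In form: [[[grip, tx, ty, tz, ax, ay, az], ...]]. A call has 1 to 8 rows; each row shifts and turns the commanded pose from where the row before left it, along the tool's axes as they then stand; what a row does not reach is not made up. A row lasts 1/8 s, in which the tool goes at most 62.5 mm and 10.7 degrees, less where a joint would pass 70% of its speed; a pose out of reach is approached as far as the arm can. A call with a gripper value outside its range is refused whole. The fingers move at their own pace and stop on an object; FORCE is the grip in N (left out, the last holds). Time passes only in rows, so rows that do not move let the fingers close. It gives the time, the measured TCP pose, the force, the opening and the grip force at its end, in the units of the state.
- bot.get_obs(): the state, without advancing time (a new reading comes with each control period).
- viewer.camera(name): name is "side" or "top" or "wrist"; returns a dict with "pixels" (400x640x3 uint8, red, green, blue), "vfov" (degrees; the focal length in pixels is half the picture's height over the tangent of half this angle, whatever the lens; pixels are square), "cx", "cy" (the principal point, pixels), "R" (3x3) and "t" (3): a world point X has camera coordinates R X + t. Camera axes: x right, y down, z forward; pixel columns grow to the right and rows downward; lengths in m; the calibration is good to about 2 mm. A picture is of the moment at which its call begins. There is no depth.
- bot.job_done(): hands the job in; it is judged then, once.
Trained networks look in the newest picture that a camera, given by its name, has taken for a name from the list of things; names that differ only in an ending like _2 or _b are one class to them, and where a whole thing is asked for, a point or a joint stands for the part that bears it (a point fixed in the world has none). Each returns a list of dicts, best first, with "conf" (0 to 1); they miss things now and then, are a little off and sometimes report something else, mostly with a low value. They report only what shows in the picture. A call takes as long as a camera call.
- finder.outline_of(camera, thing): "pixels" (400x640 bool, what is visible of it) and "extent" ([centre column, centre row, width, height] in pixels, round what is visible of it).
- finder.mark_of(camera, thing): "position" ([column, row] in pixels: a listed point, or the origin of a listed thing).
The state is a dict: "time": time; "q": joint angles; "qd": joint speeds; "joint_efforts": joint torques, N m; "ee_pos": TCP position; "tcp_rot": TCP orientation; "wrist_force": force on the tool from outside, world axes, zero at the start; "torque": the same for the moment, N m; "opening": finger opening in m; "grasp_force": force on a finger pad.
Only numpy, scipy, OpenCV 4.12 (cv2) and the standard library are available. Lean on these libraries where they do the work, as an engineer would, in place of code of your own. Each camera call takes 0.05 s, during which the arm holds its last target. There are 200 camera calls.

## Working session

There is one attempt and no reset: what is moved stays moved. The work goes in short steps, Python scripts to look and compute and a shell command to move; the robot and the scene stay as the last step left them, time stands still between calls to the robot, and variables do not carry over. Pictures are saved under pics/ and viewed, at most 10 in all, crops included, and the job is handed in when it is done.

```bash
mkdir -p pics; cat > h.py <<'E'
import numpy as np, cv2, json
from scipy.spatial.transform import Rotation as Rn
from workcell import bot, viewer, finder
def cam(n,save=None):
    c=viewer.camera(n)
    if save: cv2.imwrite('pics/'+save,c['pixels'][:,:,::-1])
    return c
def K(c):
    f=200/np.tan(np.radians(c['vfov'])/2); return np.array([[f,0,c['cx']],[0,f,c['cy']],[0,0,1.]])
def ray(c,p):
    R=np.array(c['R']);t=np.array(c['t']); d=R.T@np.linalg.solve(K(c),[p[0],p[1],1]); return -R.T@t,d
def atz(c,p,z):
    o,d=ray(c,p); return o+d*(z-o[2])/d[2]
def tri(obs):
    A=np.zeros((3,3));b=np.zeros(3)
    for c,p in obs:
        o,d=ray(c,p);d=d/np.linalg.norm(d);P=np.eye(3)-np.outer(d,d);A+=P;b+=P@o
    X=np.linalg.solve(A,b); return X,[np.round(proj(c,X)-p,1) for c,p in obs]
def proj(c,X):
    x=K(c)@(np.array(c['R'])@X+np.array(c['t'])); return x[:2]/x[2]
E
python3 - <<'E'
from h import *
np.set_printoptions(precision=3,suppress=True)
C={n:cam(n,n+'0.png') for n in('side','top')}
cv2.imwrite('pics/b0.png',np.vstack([cv2.resize(C[n]['pixels'][:,:,::-1],(480,300)) for n in C]))
for n in C: print(n,C[n]['vfov'],'campos',-np.array(C[n]['R']).T@C[n]['t'])
Z=dict(chest_front=0,rest=0,punches=0,block=0,pot=0,drawer_l_handle=.052,drawer_r_handle=.052,drawer_l_floor=.02,drawer_r_floor=.02,mate=.02,pliers=.02,clamp=.04,clamp_mid=.068)
for th,z in Z.items():
    o=[]
    for n in C:
        m=finder.mark_of(n,th)
        for k in m[:2]: print(th,n,np.round(k['position'],1),round(k['conf'],2),atz(C[n],k['position'],z))
        if m:o.append((C[n],m[0]['position']))
    if len(o)==2: print('  tri',*tri(o))
print(bot.get_obs())
E
```

```text
side 47.79708685193446 campos [0.562 1.18  0.769]
top 54.58137100306806 campos [0.41  0.009 1.036]
chest_front side [276.1 219.1] 0.97 [0.719 0.021 0.   ]
chest_front top [322.9 166.1] 0.81 [0.718 0.024 0.   ]
  tri [0.718 0.024 0.002] [array([0.3, 0.1]), array([ 0. , -0.4])]
rest side [334.6 236. ] 0.62 [0.538 0.097 0.   ]
rest top [191.4 230.7] 0.69 [0.527 0.372 0.   ]
  tri [0.526 0.317 0.154] [array([7.1, 1.1]), array([ 1.1, -7.3])]
punches side [339.8 163.9] 0.92 [ 0.522 -0.381  0.   ]
punches top [469.6 242.3] 0.77 [ 0.518 -0.373  0.   ]
  tri [ 0.52  -0.372  0.004] [array([0.7, 0.1]), array([ 0.1, -1. ])]
block side [279.7 300.5] 0.68 [0.668 0.374 0.   ]
block top [183. 224.] 0.72 [0.544 0.397 0.   ]
block top [195.9 179.6] 0.59 [0.669 0.374 0.   ]
  tri [0.604 0.396 0.012] [array([25.8,  3.6]), array([  1.1, -22.8])]
pot side [295.8 166.4] 0.76 [ 0.689 -0.345  0.   ]
pot top [460.5 178.6] 0.77 [ 0.693 -0.356  0.   ]
  tri [ 0.692 -0.357 -0.005] [array([-0.6, -0.2]), array([-0.1,  0.8])]
drawer_l_handle side [355.3 226.5] 0.91 [0.482 0.12  0.052]
drawer_l_handle top [282.4 248
[... 1093 characters left out ...]
7 0.04]
  tri [0.522 0.367 0.05 ] [array([-2.8, -0.5]), array([-0.5,  2.6])]
clamp_mid side [337.1 283.4] 0.9 [0.533 0.381 0.068]
clamp_mid top [182.9 225.8] 0.62 [0.531 0.371 0.068]
  tri [0.532 0.374 0.061] [array([0.2, 0. ]), array([ 0. , -0.2])]
{'time': 1.4, 'q': array([70.875,  4.981, 10.079, 95.098, -0.001, 90.   ]), 'qd': array([-0.045,  0.046, -0.039,  0.038, -0.02 , -0.002]), 'joint_efforts': array([ -0.001, -52.011,  46.484,   0.002,  -0.   ,   0.   ]), 'ee_pos': array([0.18 , 0.52 , 0.231]), 'tcp_rot': array([-180.   ,    0.001,  160.874]), 'wrist_force': array([ 0.166, -0.336,  0.2  ]), 'torque': array([ 0.024, -0.027,  0.018]), 'grasp_force': 0.0, 'opening': 0.0853306799449612}
```

View pics/b0.png

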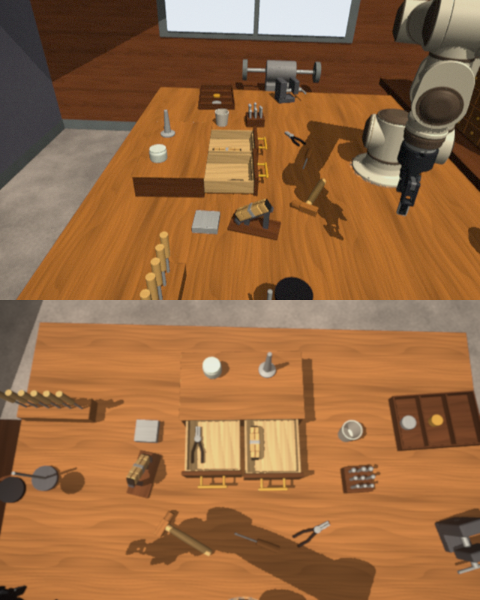

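```bash
python3 - <<'E'
from h import *
np.set_printoptions(precision=3,suppress=True)
C={n:cam(n) for n in('side','top')}
for n in C:
  for th in('clamp','mate','rest'):
    for o in finder.outline_of(n,th)[:2]:
        ys,xs=np.nonzero(o['pixels']); r=cv2.minAreaRect(np.c_[xs,ys].astype(np.float32))
        print(n,th,round(o['conf'],2),np.round(o['extent']),r)
        b=cv2.boxPoints(r)
        print('  corners world z=.07' if th=='clamp' else '  z=.052',[atz(C[n],p,.07 if th=='clamp' else .052 if th=='mate' else 0.0)[:2] for p in b])
im=cv2.resize(C['top']['pixels'][150:290,110:400,::-1],None,fx=2.7,fy=2.7)
cv2.imwrite('pics/c1.png',im)
E
```

```text
side clamp 0.71 [339. 282.  46.  31.] ((337.0768127441406, 279.6599426269531), (17.164487838745117, 49.03422546386719), 72.47443389892578)
  corners world z=.07 [array([0.594, 0.372]), array([0.482, 0.31 ]), array([0.472, 0.369]), array([0.579, 0.426])]
side mate 0.41 [304. 199.  39.   3.] ((301.5, 198.5), (3.0, 37.0), 90.0)
  z=.052 [array([ 0.702, -0.027]), array([ 0.587, -0.036]), array([ 0.587, -0.018]), array([ 0.7  , -0.009])]
side rest 0.81 [341. 298.  72.  46.] ((340.6859436035156, 293.9385986328125), (69.29484558105469, 42.19988250732422), 11.070201873779297)
  z=.052 [array([0.611, 0.396]), array([0.6  , 0.242]), array([0.423, 0.283]), array([0.452, 0.428])]
top clamp 0.76 [185. 228.  35.  44.] ((183.84613037109375, 225.73074340820312), (17.19570541381836, 47.4268684387207), 33.6900634765625)
  corners world z=.07 [array([0.492, 0.415]), array([0.594, 0.359]), array([0.57, 0.32]), array([0.469, 0.377])]
top clamp 0.49 [364. 208.  79.  95.] ((363.9999694824219, 205.99996948242188), (77.99998474121094, 95.99998474121094), 0.0)
  corners world z=.07 [array([0.471, 0.011]), array([0.719, 0.019]), array([ 0.725, -0.184]), array([ 0.477, -0.182])]
top mate 0.86 [339. 193.  13.  48.] ((339.0, 190.5), (45.0, 12.0), 90.0)
  z=.052 [array([ 0.698, -0.003]), array([ 0.699, -0.035]), array([ 0.578, -0.037]), array([ 0.578, -0.006])]
top rest 0.72 [191. 233.  43.  67.] ((191.80029296875, 232.16839599609375), (30.689374923706055, 62.19248580932617), 17.592426300048828)
  z=.052 [array([0.454, 0.428]), array([0.616, 0.394]), array([0.593, 0.312]), array([0.433, 0.348])]
```

View pics/c1.png

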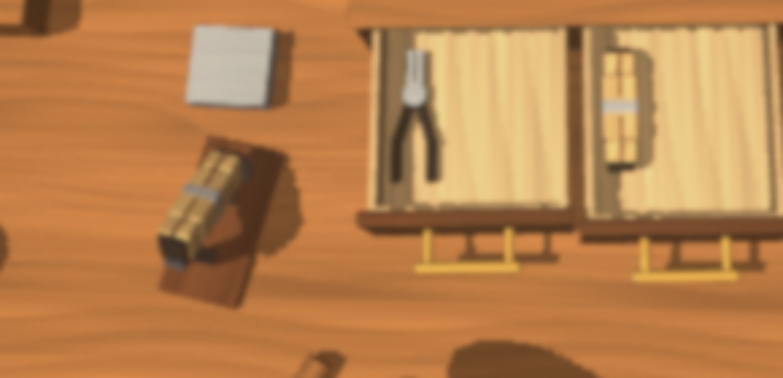

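The top view shows the mate in the right drawer (crop 620,110) and the pliers in the left one (415,115). The leaning clamp is at crop (205,205), with its raised end towards the robot, and the foot's yaw is about 163°. I'll go above it with the tool pointing down and look again from there.

```bash
python3 -m inch '[[[100,-47,-3,3,0,0,0],[100,-47,-3,3,0,0,0],[100,-47,-3,3,0,0,0],[100,-47,-3,3,0,0,0],[100,-47,-3,3,0,0,0],[100,-47,-3,3,0,0,0],[100,-47,-3,3,0,0,0],[100,-47,-3,3,0,0,0]]]' 60
python3 - <<'E'
from h import *
np.set_printoptions(precision=3,suppress=True)
c=cam('wrist','w2.png'); o=bot.get_obs(); print(o['ee_pos'],o['tcp_rot'])
for th in('clamp_mid','clamp','rest'):
  for k in finder.mark_of('wrist',th)[:2]: print(th,k['conf'],np.round(k['position']),atz(c,k['position'],dict(clamp_mid=.068,clamp=.055,rest=0)[th]))
for k in finder.outline_of('wrist','clamp')[:1]:
    ys,xs=np.nonzero(k['pixels']); print(k['conf'],cv2.minAreaRect(np.c_[xs,ys].astype(np.float32)))
E
```

```text
time: 2.8
ee_pos: [0.529, 0.373, 0.2072]
tcp_rot: [180.0, 0.0, 160.9]
wrist_force: [0.8, 1.0, 0.2]
opening: 0.0855
grasp_force: 0.0
[0.533 0.37  0.206] [-179.928    0.074  160.702]
clamp_mid 0.64 [315. 195.] [0.537 0.37  0.068]
clamp_mid 0.55 [114. 385.] [0.667 0.096 0.068]
clamp 0.8 [310. 179.] [0.524 0.37  0.055]
0.57 ((309.83154296875, 186.14932250976562), (110.59947967529297, 41.82157516479492), 83.9909896850586)
```

View pics/w2.png

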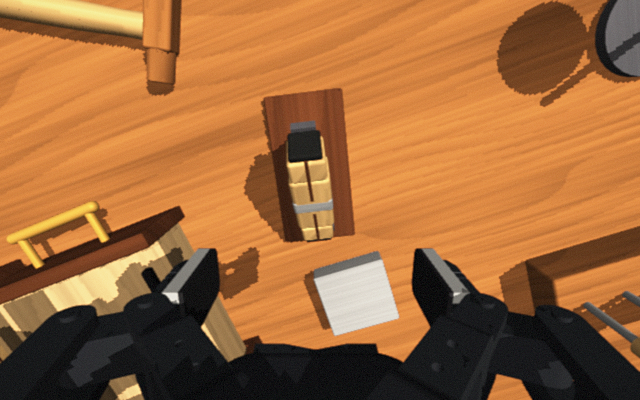

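The wrist view has the foot's corners at (264,97), (342,89), (354,235) and (286,241). The clamp runs from its high black end at (304,143) down to (318,240). I'll fit its position and yaw to these.

```bash
python3 - <<'E'
from h import *
from scipy.optimize import minimize
np.set_printoptions(precision=3,suppress=True)
C={n:cam(n) for n in('wrist','side','top')}
w=C['wrist']; P=[atz(w,p,.008)[:2] for p in((264,97),(342,89),(354,235),(286,241))]
print('foot',P,'mean',np.mean(P,0)); d=(P[0]+P[1]-P[2]-P[3]); print('foot yaw',np.degrees(np.arctan2(d[1],d[0])),np.linalg.norm(d)/2,np.linalg.norm(P[0]-P[1]))
M={n:finder.outline_of(n,'clamp')[0]['pixels'] for n in C}
B=np.array([[a,b,c] for a in(-.06,.06) for b in(-.0155,.0155) for c in(-.016,.016)])
def cost(v,ns=M):
    X=B@Rn.from_euler('ZY',[v[2],-35],degrees=True).as_matrix().T+np.array([v[0],v[1],v[3]])/1000
    s=0
    for n in ns:
        m=np.zeros((400,640),np.uint8); h=cv2.convexHull(np.array([proj(C[n],x)*16 for x in X]).astype(np.int32))
        cv2.fillConvexPoly(m,h,1,shift=4); m=m>0; s+=1-(m&M[n]).sum()/(m|M[n]).sum()
    return s
for ns in(['wrist'],['top','side'],['wrist','top','side']):
    v0=[533,372,163,68]; sx=np.array([v0]+[np.add(v0,e) for e in np.diag([10,10,8,6])])
    r=minimize(cost,v0,args=(ns,),method='Nelder-Mead',options=dict(initial_simplex=sx,xatol=.1,fatol=1e-4)); print(ns,r.x,r.fun)
E
```

```text
foot [array([0.438, 0.35 ]), array([0.456, 0.427]), array([0.61 , 0.391]), array([0.591, 0.316])] mean [0.524 0.371]
foot yaw 167.2882399358278 0.1573000425503182 0.07847468379287154
['wrist'] [536.694 368.002 166.627  65.843] 0.09394007659382742
['top', 'side'] [534.826 372.839 155.98   69.722] 1.1485042735042734
['wrist', 'top', 'side'] [537.283 368.248 166.949  66.283] 1.2802814553246384
```

```bash
python3 -m inch '[[[100,0,0,0,0,0,-6.4],[100,-2.3,-1,30,0,0,0],[100,0,0,40,0,0,0],[100,0,0,40,0,0,0],[100,0,0,25,0,0,0],[100,0,0,16,0,0,0],[100,0,0,0,0,0,0]]]' 60
python3 - <<'E'
from h import *
o=bot.get_obs(); print(o['ee_pos'],o['tcp_rot'],o['wrist_force']); c=cam('wrist','w3.png')
E
```

```text
time: 4.22
ee_pos: [0.529, 0.3722, 0.0556]
tcp_rot: [-179.9, -0.1, 167.3]
wrist_force: [-0.2, -0.6, 0.8]
opening: 0.0853
grasp_force: 0.0
[0.52904684 0.37219967 0.05561436] [-1.79942739e+02 -5.31892754e-02  1.67294438e+02] [-0.23658978 -0.63307362  0.75473837]
```

View pics/w3.png

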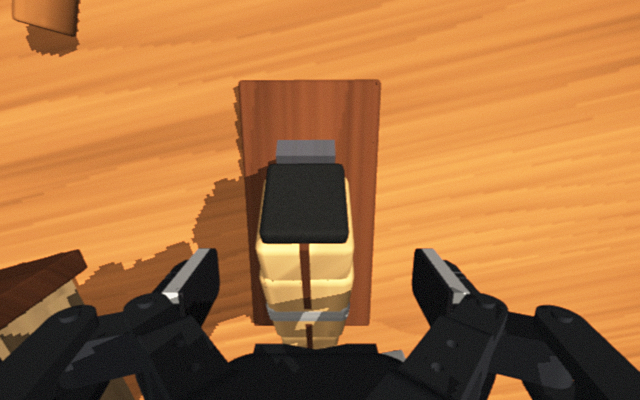

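The fingertips at (217,255) and (413,255) straddle the clamp, which is centred at column 308. Yaw is aligned, so I only need a small shift before closing.

```bash
python3 -m inch '[[[100,-6,-2.5,0,0,0,0],[100,0,0,0,0,0,0],[0,0,0,0,0,0,0],[0,0,0,0,0,0,0],[0,0,0,0,0,0,0],[0,0,0,0,0,0,0],[0,0,0,0,0,0,0],[0,0,0,0,0,0,0]]]' 60
```

```text
time: 5.28
ee_pos: [0.5349, 0.3686, 0.0565]
tcp_rot: [180.0, 0.0, 167.3]
wrist_force: [-1.2, 0.5, 3.6]
opening: 0.0327
grasp_force: 60.0
```

```bash
python3 -m inch '[[[0,0,0,-10,0,0,0],[0,0,0,-25,0,0,0],[0,0,0,-35,0,0,0],[0,0,0,-35,0,0,0],[0,0,0,-35,0,0,-4],[0,0,0,-10,0,0,-5],[0,0,0,0,0,0,-4.7],[0,0,0,0,0,0,0]]]'
python3 - <<'E'
from h import *
o=bot.get_obs(); print(o['ee_pos'],o['tcp_rot'],o['opening'],o['grasp_force'])
a=cam('wrist','w4.png')['pixels'];b=cam('side')['pixels']
cv2.imwrite('pics/b4.png',np.hstack([cv2.resize(a,(400,250)),cv2.resize(b[100:350,200:600],(400,250))])[:,:,::-1])
E
```

```text
time: 6.28
ee_pos: [0.5349, 0.3685, 0.2065]
tcp_rot: [-180.0, 0.0, -179.1]
wrist_force: [-0.1, -0.2, -0.0]
opening: 0.0334
grasp_force: 59.5
[0.53490864 0.36849833 0.20654777] [-1.79999600e+02  3.15986514e-03 -1.79058966e+02] 0.033406962728496796 59.54715192317963
```

View pics/b4.png

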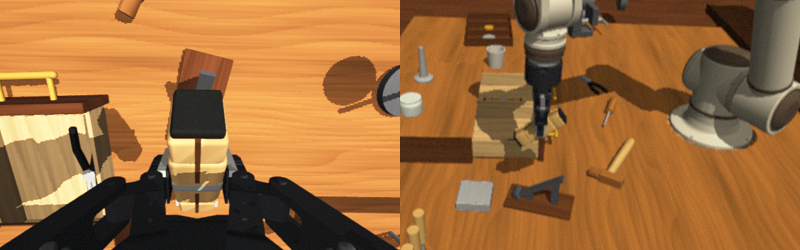

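The clamp is lifted and held at its band, at wrist view (197,185). Next I traverse to above the right drawer and tilt.

```bash
python3 -m inch '[[[0,-6,-25,0,0,0,0],[0,-12,-48,0,0,0,0],[0,-13,-54,0,0,0,0],[0,-13,-54,0,0,0,0],[0,-13,-54,0,0,0,0],[0,-13,-54,0,0,0,0],[0,-13,-54,0,0,0,0],[0,-13,-54,0,0,0,0]]]'
python3 -m inch '[[[0,-12,-50,0,0,0,0],[0,-9,-31,0,0,-5,0],[0,0,0,0,0,-7,0],[0,0,0,0,0,-8,0],[0,0,0,0,0,-8,0],[0,0,0,0,0,-7,0],[0,0,0,0,0,0,0],[0,0,0,0,0,0,0]]]'
python3 - <<'E'
from h import *
np.set_printoptions(precision=3,suppress=True)
o=bot.get_obs(); R=Rn.from_euler('xyz',o['tcp_rot'],degrees=True).as_matrix()
m=o['ee_pos']-.0115*R[:,2]; print('mid',m); 
a=cam('wrist')['pixels'];C={n:cam(n) for n in('side','top')};b=C['side']['pixels']
for th in('clamp_mid','drawer_r_floor','drawer_r_handle','mate'):
  q=[(C[n],finder.mark_of(n,th)[0]['position']) for n in C if finder.mark_of(n,th)]
  if len(q)==2: print(th,*tri(q))
  elif q: print(th,len(q),atz(*q[0],.02))
cv2.imwrite('pics/b5.png',np.hstack([cv2.resize(a,(400,250)),cv2.resize(b[100:350,150:550],(400,250))])[:,:,::-1])
E
```

```text
time: 7.38
ee_pos: [0.6378, -0.0286, 0.2063]
tcp_rot: [180.0, -0.0, -179.1]
wrist_force: [0.7, 1.1, 0.3]
opening: 0.0335
grasp_force: 59.7
time: 8.38
ee_pos: [0.6606, -0.1075, 0.2078]
tcp_rot: [-180.0, 35.0, -179.0]
wrist_force: [0.1, 0.3, -0.6]
opening: 0.0334
grasp_force: 59.7
mid [ 0.654 -0.108  0.217]
clamp_mid [ 0.655 -0.107  0.207] [array([-0.9, -0.3]), array([-0.1,  1.3])]
drawer_r_floor [ 0.535 -0.085  0.027] [array([-0.4, -0.1]), array([-0.1,  0.6])]
drawer_r_handle [ 0.48  -0.086  0.057] [array([0.6, 0.1]), array([ 0.1, -0.8])]
mate [ 0.641 -0.014  0.027] [array([1. , 0.3]), array([ 0.1, -1.2])]
```

View pics/b5.png

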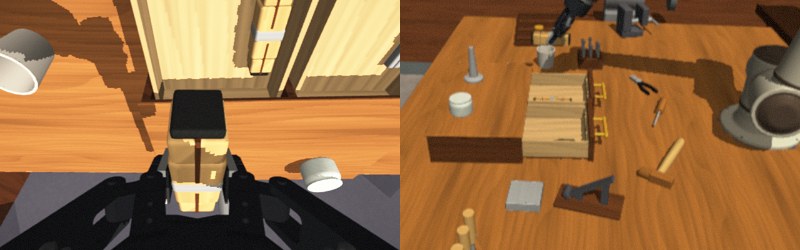

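The clamp is level above the right drawer (wrist view 197,150), with the mate to its left at (268,50). I'll bring it 16 mm towards the robot so its far end clears the chest edge, then lower it gently.

```bash
python3 -m inch '[[[0,13,0,-9,0,0,0],[0,14,0,20,0,0,0],[0,23,0,33,0,0,0],[0,23,0,33,0,0,0],[0,18,0,26,0,0,0],[0,11,0,15.5,0,0,0],[0,5,0,7,0,0,0],[0,0,0,0,0,0,0]]]'
```

```text
time: 10.32
ee_pos: [0.6443, -0.1077, 0.042]
tcp_rot: [180.0, 35.0, -179.0]
wrist_force: [0.5, -0.3, -1.0]
opening: 0.0333
grasp_force: 59.7
```

```bash
python3 - <<'E'
from h import *
a=cam('wrist')['pixels'];b=cam('side')['pixels'];c=cam('top')['pixels']
cv2.imwrite('pics/b6.png',np.vstack([cv2.resize(b[130:280,230:430],(600,300),interpolation=2),np.hstack([cv2.resize(a,(300,188)),cv2.resize(c[130:270,260:483],(300,188))])])[:,:,::-1])
E
```

```text
(no output)
```

View pics/b6.png

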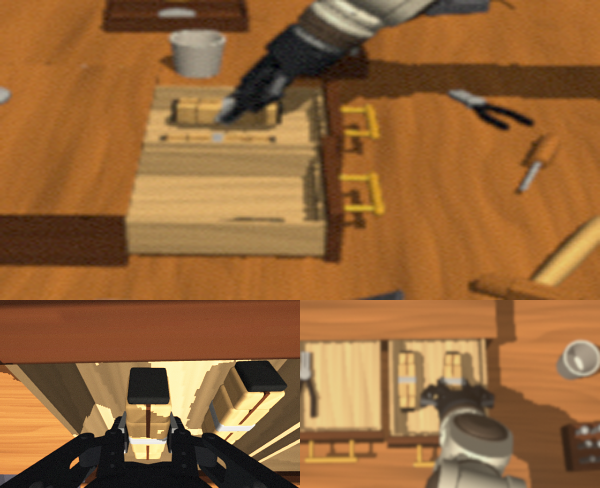

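The clamp hangs level in the right drawer beside the mate, clear of the front panel and the chest edge.

```bash
python3 -m inch '[[[0,3.5,0,5,0,0,0],[0,3,0,4,0,0,0],[0,0,0,0,0,0,0]]]'; python3 -m inch '[[[0,1,0,1.5,0,0,0],[0,0,0,0,0,0,0]]]';python3 -m inch '[[[0,1,0,1.5,0,0,0],[0,0,0,0,0,0,0]]]'
```

```text
time: 10.85
ee_pos: [0.6438, -0.1076, 0.0301]
tcp_rot: [180.0, 34.9, -179.0]
wrist_force: [0.4, -0.0, -1.4]
opening: 0.0331
grasp_force: 59.7
time: 11.1
ee_pos: [0.6442, -0.1076, 0.0291]
tcp_rot: [180.0, 35.0, -179.0]
wrist_force: [0.1, -0.2, -1.3]
opening: 0.0331
grasp_force: 59.7
time: 11.35
ee_pos: [0.6442, -0.1076, 0.0272]
tcp_rot: [180.0, 35.0, -179.0]
wrist_force: [-0.3, -0.6, -0.8]
opening: 0.0334
grasp_force: 59.7
```

```bash
python3 -m inch '[[[0,1,0,1.4,0,0,0],[0,0,0,0,0,0,0]]]'; python3 -m inch '[[[0,1,0,1.4,0,0,0],[0,0,0,0,0,0,0]]]'
```

```text
time: 11.6
ee_pos: [0.6448, -0.1077, 0.0264]
tcp_rot: [-180.0, 35.1, -179.0]
wrist_force: [1.3, 0.4, 1.6]
opening: 0.0333
grasp_force: 59.8
time: 11.85
ee_pos: [0.6459, -0.1077, 0.0264]
tcp_rot: [-180.0, 35.3, -179.0]
wrist_force: [1.9, 1.8, 6.8]
opening: 0.0335
grasp_force: 60.5
```

```bash
python3 -m inch '[[[30,0,0,0,0,0,0],[45,0,0,0,0,0,0],[60,0,0,0,0,0,0],[60,0,0,0,0,0,0],[60,0,0,0,0,0,0]]]'
python3 -m inch '[[[60,-6,0,-8,0,0,0],[60,-14,0,-20,0,0,0],[60,-23,0,-33,0,0,0],[60,-23,0,-33,0,0,0],[60,-23,0,-33,0,0,0],[60,-12,0,-16,0,0,0],[60,0,0,0,0,0,0]]]'
python3 - <<'E'
from h import *
np.set_printoptions(precision=3,suppress=True)
a=cam('wrist')['pixels'];C={n:cam(n) for n in('side','top')};b=C['side']['pixels']
for th in('clamp_mid','drawer_r_handle','drawer_l_handle'):
  for n in C:
    for k in finder.mark_of(n,th)[:2]: print(th,n,round(k['conf'],2),atz(C[n],k['position'],.052 if 'h' in th else .036))
cv2.imwrite('pics/b7.png',np.vstack([cv2.resize(b[130:280,230:430],(600,300),interpolation=2),np.hstack([cv2.resize(a,(300,188)),cv2.resize(C['top']['pixels'][130:270,260:483],(300,188))])])[:,:,::-1])
E
```

```text
time: 12.48
ee_pos: [0.6441, -0.1077, 0.0236]
tcp_rot: [180.0, 35.0, -179.0]
wrist_force: [-0.4, 0.1, -0.0]
opening: 0.0513
grasp_force: 0.0
time: 13.35
ee_pos: [0.6458, -0.1078, 0.2021]
tcp_rot: [-179.9, 35.2, -179.0]
wrist_force: [-0.8, -0.2, -0.4]
opening: 0.0514
grasp_force: 0.0
clamp_mid side 0.87 [ 0.635 -0.087  0.036]
clamp_mid top 0.47 [ 0.636 -0.112  0.036]
drawer_r_handle side 0.78 [ 0.483 -0.078  0.052]
drawer_r_handle side 0.62 [0.704 0.102 0.052]
drawer_r_handle top 0.7 [ 0.486 -0.098  0.052]
drawer_l_handle side 0.89 [0.481 0.111 0.052]
drawer_l_handle side 0.73 [ 0.68  -0.262  0.052]
drawer_l_handle top 0.89 [0.484 0.123 0.052]
```

View pics/b7.png

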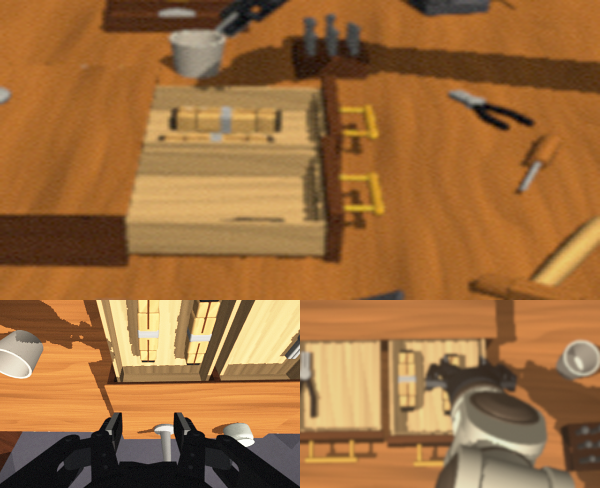

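The clamp lies flat in the right drawer next to the mate (side view 225,120), and the drawer hasn't moved. Next I straighten the tool, close the fingers and come down in front of the right handle.

```bash
python3 -m inch '[[[0,0,0,0,0,7,0],[0,0,0,0,0,9,0],[0,0,0,0,0,10,0],[0,0,0,0,0,9,0],[0,30,3,0,0,0,0],[0,50,4,0,0,0,0],[0,55,5,0,0,0,0],[0,55,5,0,0,0,0]]]'
python3 -m inch '[[[0,28,2,0,0,0,0],[0,0,0,20,0,0,0],[0,0,0,40,0,0,0],[0,0,0,45,0,0,0],[0,0,0,40,0,0,0],[0,0,0,20,0,0,0],[0,0,0,0,0,0,0]]]'
python3 - <<'E'
from h import *
np.set_printoptions(precision=3,suppress=True)
C={n:cam(n) for n in('side','top')};b=C['side']['pixels']
print(bot.get_obs()['ee_pos'])
for th in('drawer_r_handle','drawer_l_handle'):
  for n in C:
    for k in finder.mark_of(n,th)[:1]: print(th,n,round(k['conf'],2),atz(C[n],k['position'],.052))
cv2.imwrite('pics/b8.png',np.hstack([cv2.resize(b[130:280,230:430],(400,300)),cv2.resize(C['top']['pixels'][130:290,260:473],(400,300))])[:,:,::-1])
E
```

```text
time: 14.8
ee_pos: [0.4532, -0.0937, 0.1985]
tcp_rot: [180.0, -0.0, -179.0]
wrist_force: [0.6, 0.6, 1.1]
opening: 0.0002
grasp_force: 0.0
time: 15.68
ee_pos: [0.4256, -0.0921, 0.0326]
tcp_rot: [180.0, -0.2, -179.0]
wrist_force: [-0.0, -0.8, 1.5]
opening: -0.0004
grasp_force: 0.0
[ 0.427 -0.092  0.035]
drawer_r_handle side 0.74 [ 0.486 -0.081  0.052]
drawer_r_handle top 0.88 [ 0.487 -0.084  0.052]
drawer_l_handle side 0.98 [0.485 0.125 0.052]
drawer_l_handle top 0.87 [0.476 0.126 0.052]
```

View pics/b8.png

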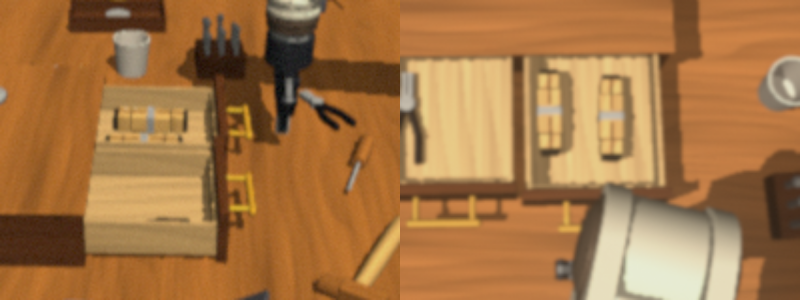

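```bash
python3 -m inch '[[[0,-12,0,0,0,0,0],[0,-12,0,0,0,0,0],[0,-6,0,0,0,0,0],[0,-6,0,0,0,0,0],[0,-8,0,0,0,0,0],[0,-12,0,0,0,0,0],[0,-14,0,0,0,0,0],[0,-14,0,0,0,0,0]]]'
python3 -m inch '[[[0,-14,0,0,0,0,0],[0,-14,0,0,0,0,0],[0,-14,0,0,0,0,0],[0,-14,0,0,0,0,0],[0,-14,0,0,0,0,0],[0,-14,0,0,0,0,0],[0,-8,0,0,0,0,0],[0,-4,0,0,0,0,0]]]'
```

```text
time: 16.98
ee_pos: [0.5116, -0.0909, 0.034]
tcp_rot: [180.0, -0.0, -179.0]
wrist_force: [-3.3, 0.4, 0.1]
opening: 0.0002
grasp_force: 1.0
time: 17.98
ee_pos: [0.6071, -0.0894, 0.0339]
tcp_rot: [-180.0, -0.0, -179.0]
wrist_force: [-1.8, 0.9, 0.6]
opening: 0.0
grasp_force: 0.8
```

```bash
python3 -m inch '[[[0,-8,0,0,0,0,0],[0,-8,0,0,0,0,0],[0,-8,0,0,0,0,0],[0,-6,0,0,0,0,0],[0,-5,0,0,0,0,0],[0,-4,0,0,0,0,0],[0,-3,0,0,0,0,0],[0,-2,0,0,0,0,0]]]'
```

```text
time: 18.98
ee_pos: [0.6507, -0.0886, 0.034]
tcp_rot: [180.0, -0.0, -179.0]
wrist_force: [-2.1, 1.0, 0.8]
opening: 0.0
grasp_force: 0.8
```

```bash
python3 -m inch '[[[0,-2,0,0,0,0,0],[0,-2,0,0,0,0,0],[0,0,0,0,0,0,0]]]';python3 -m inch '[[[0,-2,0,0,0,0,0],[0,-2,0,0,0,0,0],[0,0,0,0,0,0,0]]]'
```

```text
time: 19.35
ee_pos: [0.6528, -0.0885, 0.0339]
tcp_rot: [180.0, -0.2, -179.0]
wrist_force: [-11.9, 1.8, 5.8]
opening: 0.0002
grasp_force: 5.8
time: 19.73
ee_pos: [0.6531, -0.0885, 0.0339]
tcp_rot: [180.0, -0.6, -179.1]
wrist_force: [-32.4, 1.6, 16.1]
opening: -0.0003
grasp_force: 16.1
```

It has hit a firm stop at the expected travel. I'll back off and check.

```bash
python3 -m inch '[[[0,4,0,0,0,0,0],[0,6,0,0,0,0,0],[0,30,0,0,0,0,0],[0,45,0,0,0,0,0],[0,50,0,0,0,0,0],[0,50,0,0,0,0,0],[0,40,0,-30,0,0,0],[0,0,0,-40,0,0,0]]]'
python3 - <<'E'
from h import *
np.set_printoptions(precision=3,suppress=True)
C={n:cam(n) for n in('side','top')};b=C['side']['pixels']
o=bot.get_obs();print(o['ee_pos'],o['wrist_force'])
for th in('drawer_r_handle','drawer_l_handle','pliers','pot','block'):
  for n in C:
    for k in finder.mark_of(n,th)[:1]: print(th,n,round(k['conf'],2),atz(C[n],k['position'],.052 if 'h' in th else 0))
cv2.imwrite('pics/b9.png',np.hstack([cv2.resize(b[130:280,230:430],(400,300)),cv2.resize(C['top']['pixels'][130:290,260:473],(400,300))])[:,:,::-1])
E
```

```text
time: 20.72
ee_pos: [0.431, -0.0922, 0.1042]
tcp_rot: [-180.0, -0.1, -179.1]
wrist_force: [1.3, 0.8, 0.1]
opening: -0.0001
grasp_force: 0.0
[ 0.436 -0.093  0.109] [ 1.101  0.186 -0.475]
drawer_r_handle top 0.98 [ 0.665 -0.08   0.052]
drawer_l_handle side 0.91 [0.485 0.115 0.052]
drawer_l_handle top 0.91 [0.479 0.12  0.052]
pliers side 0.67 [ 0.674 -0.163  0.   ]
pliers top 0.74 [0.63  0.185 0.   ]
pot side 0.81 [ 0.683 -0.362 -0.   ]
pot top 0.68 [ 0.685 -0.352  0.   ]
block side 0.83 [0.678 0.371 0.   ]
block top 0.98 [0.677 0.372 0.   ]
```

View pics/b9.png

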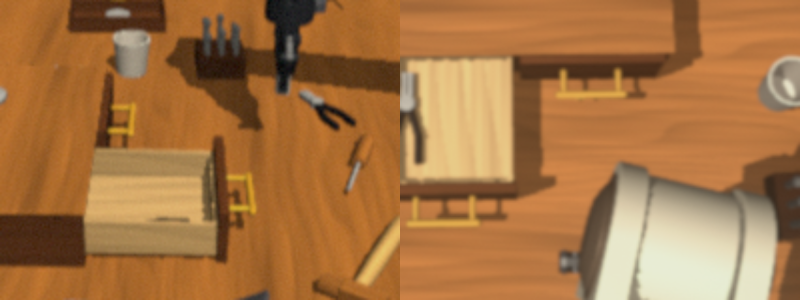

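The right drawer is flush with the chest (side view 108,110), the left one is still open, and the pot and block haven't moved.

```bash
python3 -c "
from workcell import bot
print(bot.job_done())"
```

```text
the job is handed in; nothing more can be done
None
```

The ring clamp lies flat beside the other one in the right-hand drawer, which I pushed home to its stop; the pliers drawer, block and pot are unmoved in the last pictures, and the job is handed in (it gave no verdict).

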